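# Shut and latch the sample drawer

### The job

The drawer of the small blue sample cabinet has been left open with a little glass beaker standing in it. Using only fingertip pushes, gently push the drawer fully home, and then push the red thumb piece of the latch on top of the cabinet all the way to the left, so that its tongue stands across the drawer front. The beaker must stay standing in the drawer; pick nothing up, do not touch the beaker, leave the other things on the bench and on the cabinet where they are, and finish with the hand clear.

Things in the scene. Friction and masses are not known exactly. Their poses are not given: they have to be found in the camera images.
- cabinet: Blue sheet-metal bench cabinet, 140 (x) x 180 (y) x 105 (z) mm, fixed to the bench. Origin: centre of its underside. Its front looks along its own -x, roughly toward the robot; its own +y is to the left as one faces the front. The drawer opening takes the left and middle of the front; the rightmost 45 mm of the front is a plain blue panel. The top is at own z 0.105.
- tray (a joint): The drawer: how far it is open, in m. 0 is fully home, its white front flush with the blue front; it grows to at most 0.10 as the drawer comes out along the cabinet's own -x. It starts 0.05 to 0.085 open, slides with about 2 N of friction plus 8 N per m/s, and stays where it is left.
- drawer_face (a point): Centre of the outer side of the white drawer front, moving with the drawer. The front is a plain flat upright plate 123 mm wide (cabinet y), 86 mm high (from 9 to 95 mm above the bench) and 8 mm thick; this point is 52 mm above the bench. Axes as the cabinet's: its own +x points into the cabinet, the way to push.
- drawer_floor (a point): Centre of the drawer's inner floor, moving with the drawer, 16 mm above the bench, 68 mm behind the front's outer side; the inside is 118 mm deep and 107 mm wide, with side walls 45 mm high.
- latch (a joint): The steel latch on the cabinet's top: its shift in m along the cabinet's own +y (left). Unlatched at the start, 0 to 0.006, its tongue before the blue panel; 0.05 is the end stop, tongue before the drawer front. The tongue, 24 mm wide, hangs 6 mm proud of the front, down to 80 mm above the bench. About 2 N of friction plus 6 N per m/s; it stays where left.
- thumb_piece (a point): Middle of the latch's red thumb piece, an upright block 22 mm (cabinet x) by 14 mm (y), moving with the latch; it reaches from 110 to 141 mm above the bench, this point being 127 mm above the bench and 25 mm behind the cabinet's front face. The latch plate round its foot is 36 mm long (y), at most 114 mm above the bench. Axes as the cabinet's: push along its own +y.
- beaker_small: Small open glass beaker, 50 mm across and 59 mm high, standing upright on the drawer's floor. Origin: centre of its underside, own z up. Not to be touched.
- blue_cap: Bystander: blue screw cap, 49 mm across, 14 mm high, lying on the back half of the cabinet's top. Origin: centre of its underside.
- reagent_b0: Bystander: brown reagent bottle with black cap, 69 mm across, 142 mm high. Origin: centre of its underside.
- reagent_b1: Bystander: brown reagent bottle with black cap, 69 mm across, 142 mm high. Origin: centre of its underside.
- hdpe_small: Bystander: white plastic bottle, 52 mm across, 113 mm high. Origin: centre of its underside.
- funnel: Bystander: glass funnel standing on its wide mouth, 65 mm across, 87 mm high. Origin: centre of its underside.
- beaker_mid: Bystander: empty glass beaker, 60 mm across, 71 mm high. Origin: centre of its underside.
- red_stopper: Bystander: red rubber stopper standing on the bench, 24 mm across, 22 mm high. Origin: centre of its underside.
- retort_stand: Fixed obstacle: heavy retort stand, left of the work: dark base plate 125 (world x) x 200 (world y) x 14 mm, an upright rod 520 mm high 80 mm to the left (+y) of the origin, and a clamp arm 240 mm above the bench reaching from the rod to the right, ending in a green ring 70 mm across about 70 mm to the right (-y) of the origin. Origin: on the bench under the base, near its middle.

How it is judged:
By the outcome, as a careful person would: the job done as asked, in the order asked, and still so for the second after the job is handed in, with the robot touching nothing.
It also fails if it takes over 45 s, if anything falls off the work surface, if the arm or the gripper's body presses on something with over 40 N, if the wrist force passes 120 N, or if a joint passes its speed limit or range.

### The arm

A 6-joint arm with a two-finger parallel gripper is mounted at the origin on the work surface; the furniture and walls round the work are solid. World frame = base frame: x ahead of the robot, y to its left, z up, the work surface at z = 0. Lengths are in m, angles in rad, forces in N, time in s.
With the tool pointing down it reaches from about 0.3 to 0.875 m from the base axis. Payload 4.2 kg.
Tool frame: the origin (TCP) lies at the very end of the fingers, on their centre line; the grasp point (between the pads) lies ctrl.grip_point_offset behind it (ctrl.grip_point_offset is the distance from the TCP to the grasp point, in m); z points along the fingers, y is the line along which they close (so a half turn about z gives the same grasp; the last joint's range is limited). The gripper opens to 85 mm and grips with 20 to 120 N. Pads are 22 mm wide; open, the fingers measure 114 mm over their backs; the gripper's body (76 mm by 85 mm) begins 54 mm behind the grasp point. The pads swing forward as they close: fully open they stand 13 mm farther back than shut.
Start: joints at [-1.124, 0.32, 1.565, -0, 1.257, -0.02], TCP at [0.259, -0.513, 0.231] pointing down, gripper open.
Joint ranges: [-3.11, 3.11], [-0.84, 2.01], [0.21, 2.61], [-1.34, 4.49], [0.05, 2.63], [-2.56, 2.56]. Speed limits (rad/s): [2.57, 2.57, 3.14, 3.14, 3.14, 3.14].

### API

Orientations are given as [roll, pitch, yaw] about the fixed x, y, z axes, in that order (R = Rz(yaw) Ry(pitch) Rx(roll)).
In Python, from station import ctrl gives the robot as it stands.
- The arm moves only by the shell command python3 -m jog 'ROWS' [OPENING] [FORCE]. ROWS is JSON, a list of rows, each a list of 6 numbers: the shift along the tool's x, y, z in mm, then the turn, a rotation vector about the tool's x, y, z in rad. A call has 1 to 5 rows; each row is the pose to reach, as a shift and turn from the pose commanded when the call began, along the tool's axes at that moment; what a row does not reach only later rows make up. A row lasts 1/12 s, in which the tool goes at most 41.7 mm and 7.16 degrees, less where a joint would pass 70% of its speed; a pose out of reach is approached as far as the arm can. A call with a gripper value outside its range is refused whole. OPENING is the finger opening in mm, from 0 to 85.4, set as the call begins (- or left out, the last holds). The fingers move at their own pace and stop on an object; FORCE is the grip in N (left out, the last holds). Time passes only in rows, so rows that repeat a pose let the fingers close. It gives the time, the measured TCP pose, the force, the opening and the grip force at its end, in the units of the state.
- ctrl.observe(): the state, without advancing time (a new reading comes with each control period).
- ctrl.grab_frame(name): name is "scene" or "side" or "wrist"; returns a dict with "image" (420x560x3 uint8, red, green, blue), "vertical_fov" (degrees; the focal length in pixels is half the picture's height over the tangent of half this angle, whatever the lens; pixels are square), "cx", "cy" (the principal point, pixels), "rvec" (rotation vector, rad) and "tvec" (3), from world to camera coordinates, as OpenCV has them; the wrist camera has in their place "tool_from_camera" (4x4, takes a point from camera to tool coordinates, whose origin is the TCP and whose axes are the flange's). Camera axes: x right, y down, z forward; pixel columns grow to the right and rows downward; lengths in m; the calibration is good to about 2 mm. A picture is of the moment at which its call begins: read the wrist's pose just before it. There is no depth.
- ctrl.hand_in(): hands the job in; it is judged then, once.
Trained networks look in a picture, given as the dict that the camera call returned (one of the last four; its "shot" number tells which), for a name from the list of things; names that differ only in an ending like _2 or _b are one class to them, and where a whole thing is asked for, a point or a joint stands for the part that bears it (a point fixed in the world has none). Each returns a list of dicts, best first, with "confidence" (0 to 1); they miss things now and then, are a little off and sometimes report something else, mostly with a low value. They report only what shows in the picture. A call takes as long as a camera call.
- ctrl.recognise(target, picture): "point" ([x, y, z] in m, in the coordinates of the camera as it stood for that picture, good to about 4 mm: the middle of the surface that is visible of it).
The state is a dict: "time": time; "q": joint angles; "qd": joint speeds; "effort": joint torques, N m; "tool_pos": TCP position; "orientation": TCP orientation; "wrist_force": force on the tool from outside, world axes, zero at the start; "ft_torque": the same for the moment, N m; "gripper_width": finger opening in m; "grasp_force": force on a finger pad.
Only numpy, scipy, OpenCV 4.12 (cv2) and the standard library are available. Lean on these libraries where they do the work, as an engineer would, in place of code of your own. Each camera call takes 0.05 s, during which the arm holds its last target. There are 200 camera calls.

## Working session

There is one attempt and no reset: what is moved stays moved. The work goes in short steps, Python scripts to look and compute and a shell command to move; the robot and the scene stay as the last step left them, time stands still between calls to the robot, and variables do not carry over. Pictures are saved under pics/ and viewed, at most 10 in all, crops included, and the job is handed in when it is done.

```bash
mkdir -p pics
cat > h.py <<'E'
import numpy as np,cv2
from station import ctrl
from scipy.spatial.transform import Rotation as R
def toworld(f,p,s=None):
    if 'rvec' in f:
        M=cv2.Rodrigues(np.array(f['rvec'],float))[0]; return M.T@(np.array(p)-np.array(f['tvec']).ravel())
    t=np.array(f['tool_from_camera'])@np.append(p,1)
    return R.from_euler('xyz',s['orientation']).as_matrix()@t[:3]+s['tool_pos']
def proj(f,P):
    fl=f['image'].shape[0]/2/np.tan(np.radians(f['vertical_fov'])/2)
    K=np.array([[fl,0,f['cx']],[0,fl,f['cy']],[0,0,1]])
    return cv2.projectPoints(np.array(P,float).reshape(-1,1,3),np.array(f['rvec'],float),np.array(f['tvec'],float),K,None)[0].reshape(-1,2)
def save(f,n): cv2.imwrite('pics/'+n,cv2.cvtColor(f['image'],cv2.COLOR_RGB2BGR))
E
python3 - <<'E'
from h import *
s=ctrl.observe();print(s['time'],s['tool_pos'],s['orientation'],s['gripper_width'],ctrl.grip_point_offset)
for c in ['scene','side']:
    f=ctrl.grab_frame(c);save(f,c+'0.png')
    C=toworld(f,[0,0,0]);print(c,C.round(3))
    for n in ['cabinet','drawer_face','thumb_piece','latch','beaker_small','drawer_floor','blue_cap','reagent_b0','hdpe_small','funnel','beaker_mid','red_stopper','retort_stand']:
        r=ctrl.recognise(n,f); print(n,[(toworld(f,d['point']).round(3).tolist(),round(d['confidence'],2)) for d in r[:3]])
E
```

```text
0.0 [ 0.25853421 -0.51303896  0.23046662] [-3.13976542e+00 -1.41429877e-05  4.66779077e-01] 0.08535306854009078 0.0187
scene [-0.509 -0.118  0.564]
cabinet [([0.534, -0.169, 0.073], 0.92)]
drawer_face [([0.46, -0.165, 0.054], 0.59)]
thumb_piece [([0.54, -0.233, 0.113], 0.54)]
latch [([0.539, -0.234, 0.112], 0.76), ([0.46, -0.166, 0.054], 0.6)]
beaker_small [([0.551, -0.178, 0.07], 0.67)]
drawer_floor [([0.461, -0.165, 0.054], 0.95), ([0.532, -0.169, 0.074], 0.4)]
blue_cap [([0.608, -0.112, 0.12], 0.45)]
reagent_b0 [([0.501, 0.346, 0.077], 0.61)]
hdpe_small [([0.505, 0.264, 0.068], 0.63)]
funnel []
beaker_mid [([0.291, -0.268, 0.052], 0.75)]
red_stopper [([0.505, 0.263, 0.068], 0.68), ([0.372, -0.021, 0.02], 0.42)]
retort_stand []
side [ 0.443 -0.862  0.733]
cabinet [([0.571, -0.216, 0.097], 0.65), ([0.522, -0.175, 0.055], 0.45)]
drawer_face [([0.487, -0.171, 0.035], 0.8)]
thumb_piece [([0.551, -0.239, 0.113], 0.84)]
latch [([0.548, -0.242, 0.113], 0.75)]
beaker_small [([0.522, -0.178, 0.055], 0.57)]
drawer_floor [([0.486, -0.173, 0.039], 0.6)]
blue_cap [([0.614, -0.114, 0.112], 0.51), ([0.3, -0.281, 0.042], 0.42), ([0.484, -0.175, 0.039], 0.3)]
reagent_b0 [([0.53, 0.162, 0.081], 0.77), ([0.485, -0.175, 0.037], 0.65), ([0.516, 0.338, 0.098], 0.62)]
hdpe_small [([0.483, -0.176, 0.042], 0.64), ([0.511, 0.258, 0.087], 0.63)]
funnel [([0.535, 0.08, 0.016], 0.88)]
beaker_mid [([0.301, -0.278, 0.043], 0.95)]
red_stopper [([0.374, -0.032, 0.024], 0.65)]
retort_stand [([0.538, 0.08, 0.02], 0.73)]
```

View pics/scene0.png

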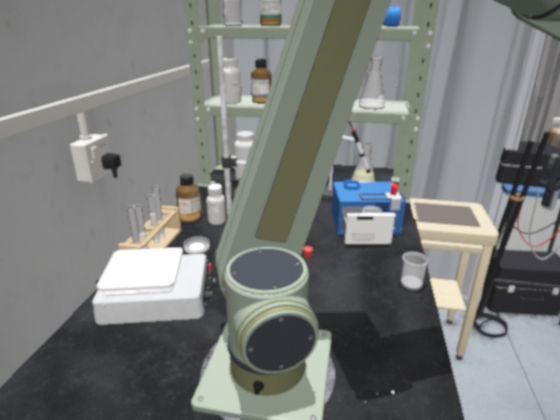

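View pics/side0.png

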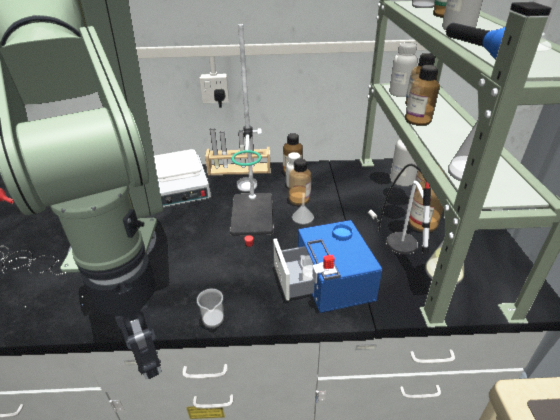

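Scene: drawer front near (368,228), red thumb at (394,190), beaker_mid at (414,270). Side: drawer front (275-290,240-297), thumb (328,262), red stopper (249,240). I'll zoom in on the cabinet to fit its pose.

Run:
```python
import cv2
a=cv2.imread('pics/side0.png')[210:315,260:395];b=cv2.imread('pics/scene0.png')[170:260,320:420]
cv2.imwrite('pics/c1.png',cv2.resize(a,None,fx=5.6,fy=5.6,interpolation=2))
cv2.imwrite('pics/c2.png',cv2.resize(b,None,fx=6,fy=6,interpolation=2))
```

```text
(no output)
```

View pics/c1.png

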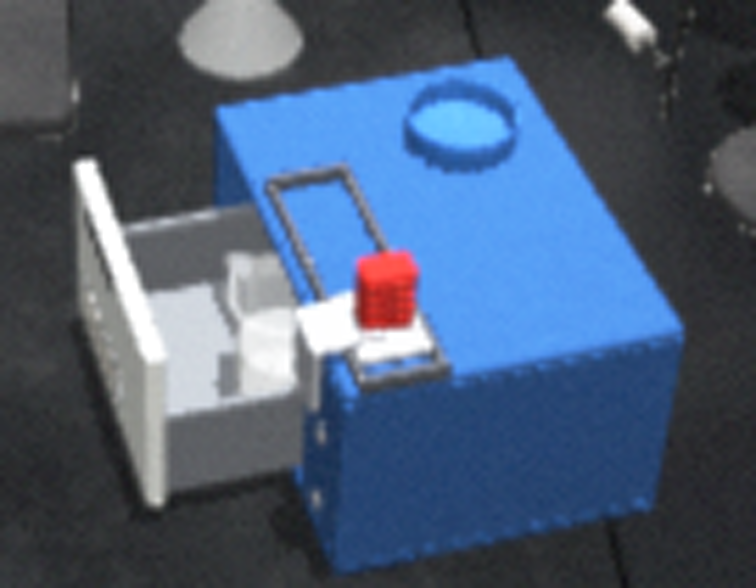

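View pics/c2.png

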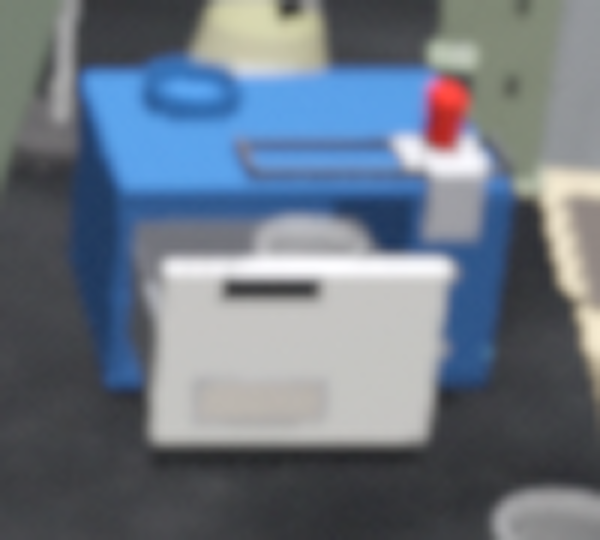

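Crops show all the cabinet and drawer corners clearly: thumb at side crop (388,290), latch over the right panel, and the beaker standing just behind the drawer front. Fitting the pose from the corners.

Run:
```python
from h import *
from scipy.optimize import least_squares
fs={c:ctrl.grab_frame(c) for c in ['side','scene']}
obs=[] # cam, px, kind, local
def a(c,u,v,k,*L):
    px=(260+u/5.6,210+v/5.6) if c=='side' else (320+u/6,170+v/6); obs.append((c,px,k,L))
X=.07;Y=.09;H=.105
for q in [(510,57,X,Y,H),(217,108,-X,Y,H),(683,327,X,-Y,H),(345,395,-X,-Y,H),(335,572,-X,-Y,0),(652,508,X,-Y,0)]: a('side',q[0],q[1],'c',*q[2:])
for q in [(125,192,-X,Y,H),(83,70,X,Y,H),(512,198,-X,-Y,H),(108,388,-X,Y,0),(490,385,-X,-Y,0)]: a('scene',q[0],q[1],'c',*q[2:])
W=.0615
for q in [(78,165,W,.095),(148,360,-W,.095),(152,505,-W,.009)]: a('side',q[0],q[1],'d',*q[2:])
for q in [(163,275,W,.095),(452,277,-W,.095),(148,445,W,.009),(432,445,-W,.009)]: a('scene',q[0],q[1],'d',*q[2:])
# thumb top centre
a('side',388,265,'t',0);a('scene',447,88,'t',0)
def res(p,full=False):
    x,y,th,d,yc,l=p;out=[]
    for c,px,k,L in obs:
        if k=='c': l3=L
        elif k=='d': l3=(-X-d,yc+L[0],L[1])
        else: l3=(-X+.025,l,.141)
        P=np.array([x+np.cos(th)*l3[0]-np.sin(th)*l3[1],y+np.sin(th)*l3[0]+np.cos(th)*l3[1],l3[2]])
        out+=list(proj(fs[c],P)[0]-px)
    return np.array(out)
r=least_squares(res,[.57,-.18,0,.06,.02,-.06],loss='soft_l1')
print(r.x.round(4));print(res(r.x).reshape(-1,2).round(1).tolist())
x,y,th,d,yc,l=r.x;T=lambda L:(np.array([x,y])+R.from_euler('z',th).as_matrix()[:2,:2]@L).round(4)
print('face',T([-X-d,yc]),'face home',T([-X,yc]),'thumb',T([-X+.025,l]))
```

```text
[ 0.5943 -0.1653  0.2029  0.0648  0.0181 -0.0615]
[[0.3, -0.8], [-0.6, -0.9], [0.8, 0.0], [-0.1, -0.1], [-0.4, 0.8], [0.3, 0.1], [-0.3, -0.8], [-0.1, 0.4], [1.0, -2.0], [0.1, 0.3], [-0.3, 0.4], [-0.4, -0.9], [-0.1, -0.3], [-0.6, 0.2], [0.8, -0.7], [-0.0, -1.2], [1.0, -0.3], [-0.6, -0.5], [-0.1, -0.5], [0.5, 0.7]]
face [ 0.4587 -0.1747] face home [ 0.5221 -0.1617] thumb [ 0.5627 -0.2345]
```

```bash
cat >> h.py <<'E'
CX,CY,TH=.5943,-.1653,.2029
def go(lx,ly,z,yaw=TH):
    "delta in tool axes (mm, rad) from the current pose to the pose in cabinet coords"
    s=ctrl.observe();M=R.from_euler('xyz',s['orientation'])
    c,n=np.cos(TH),np.sin(TH)
    P=np.array([CX+c*lx-n*ly,CY+n*lx+c*ly,z])
    G=R.from_euler('xyz',[np.pi,0,yaw])
    print(P.round(3),(M.inv().apply(P-s['tool_pos'])*1000).round(1),(M.inv()*G).as_rotvec().round(4))
def loc():
    s=ctrl.observe();d=np.array(s['tool_pos'])-[CX,CY,0]
    q=R.from_euler('z',-TH).apply(d);print('t',round(s['time'],2),'local mm',(q*1000).round(1),'F local',R.from_euler('z',-TH).apply(s['wrist_force']).round(1),'w',round(s['gripper_width'],4))
E
python3 - <<'E'
from h import *
f=ctrl.grab_frame('side')
def ray(u,v,z):
    fl=210/np.tan(np.radians(f['vertical_fov'])/2)
    C=toworld(f,[0,0,0]);D=toworld(f,[(u-f['cx'])/fl,(v-f['cy'])/fl,1])-C
    return (C+D*(z-C[2])/D[2]).round(3)
print('ring',ray(247,158,.24),'base',ray(252,213,.014))
go(-.07-.065-.011-.035,.018,.2)
E
```

```text
ring [0.387 0.029 0.24 ] base [0.386 0.101 0.014]
[ 0.413 -0.184  0.2  ] [ 286.3 -224.6   31.3] [ 2.000e-04 -0.000e+00  2.639e-01]
```

```bash
python3 -m jog '[[32,-25,3,0,0,0.06],[64,-50,7,0,0,0.12],[96,-75,10,0,0,0.18],[128,-100,14,0,0,0.24],[160,-125,17,0,0,0.264]]' 0 && python3 -c "
from h import *
go(-.181,.018,.2)"
```

```text
time: 1.97
tool_pos: [0.3457, -0.3282, 0.2142]
orientation: [3.141, -0.0, 0.2]
wrist_force: [-0.7, -0.1, 0.7]
gripper_width: 0.0256
grasp_force: 0.0
[ 0.413 -0.184  0.2  ] [  94.9 -127.8   14.2] [ 0.0002 -0.0003 -0.0034]
```

```bash
python3 -m jog '[[24,-32,4,0,0,0],[48,-64,7,0,0,0],[72,-96,11,0,0,0],[95,-128,14,0,0,0],[95,-128,14,0,0,0]]' && python3 -c "
from h import *
go(-.181,.018,.065);loc()"
```

```text
time: 2.38
tool_pos: [0.4143, -0.1798, 0.1999]
orientation: [-3.139, -0.001, 0.209]
wrist_force: [0.2, -0.7, 0.2]
gripper_width: 0.0
grasp_force: 0.0
[ 0.413 -0.184  0.065] [ -1.9   4.5 134.9] [-0.003  -0.001   0.0064]
t 2.38 local mm [-179.3   22.1  199.9] F local [ 0.1 -0.7  0.2] w 0.0
```

```bash
python3 -m jog '[[-1,2,34,0,0,0.006],[-2,4,68,0,0,0.006],[-2,4,102,0,0,0.006],[-2,4,135,0,0,0.006],[-2,4,135,0,0,0.006]]'
python3 - <<'E'
from h import *
loc()
f=ctrl.grab_frame('side');save(f,'s2.png');a=f['image'][170:330,210:400,::-1]
cv2.imwrite('pics/s2c.png',cv2.resize(a,None,fx=4,fy=3.7))
E
```

```text
time: 2.8
tool_pos: [0.4075, -0.1881, 0.0607]
orientation: [-3.135, 0.009, 0.197]
wrist_force: [-0.7, -0.3, 0.3]
gripper_width: -0.0001
grasp_force: 0.0
t 2.8 local mm [-187.5   15.3   60.7] F local [-0.7 -0.1  0.3] w -0.0001
```

View pics/s2c.png

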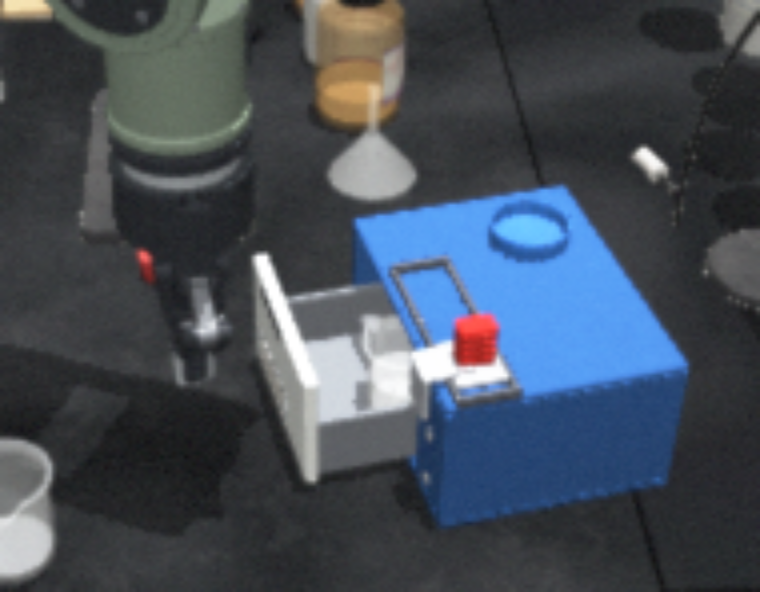

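The fingers (crop 193,370) hang in front of the drawer front, clear of everything; the beaker stands in the drawer. Approaching.

```bash
python3 -m jog '[[10,0,0,0,0,0],[20,0,0,0,0,0],[27,0,0,0,0,0],[30,0,0,0,0,0],[32,0,0,0,0,0]]' && python3 -c "
from h import *
loc()"; python3 -m jog '[[2,0,0,0,0,0],[4,0,0,0,0,0],[6,0,0,0,0,0],[8,0,0,0,0,0],[10,0,0,0,0,0]]' && python3 -c "
from h import *
loc()"
```

```text
time: 3.27
tool_pos: [0.4445, -0.1836, 0.0665]
orientation: [3.14, -0.002, 0.198]
wrist_force: [-0.3, -0.3, -0.1]
gripper_width: -0.0001
grasp_force: 0.0
t 3.27 local mm [-150.4   12.3   66.5] F local [-0.3 -0.3 -0.1] w -0.0001
time: 3.68
tool_pos: [0.4521, -0.1814, 0.0652]
orientation: [-3.141, 0.001, 0.197]
wrist_force: [-1.9, -1.0, 1.5]
gripper_width: -0.0003
grasp_force: 1.1
t 3.68 local mm [-142.5   12.9   65.2] F local [-2.1 -0.6  1.5] w -0.0003
```

```bash
for i in 1; do python3 -m jog '[[3,0,0,0,0,0],[6,0,0,0,0,0],[9,0,0,0,0,0],[12,0,0,0,0,0],[15,0,0,0,0,0]]' >/dev/null; python3 -c "
from h import *
loc()";  python3 -m jog '[[3,0,0,0,0,0],[6,0,0,0,0,0],[9,0,0,0,0,0],[12,0,0,0,0,0],[15,0,0,0,0,0]]' >/dev/null; python3 -c "
from h import *
loc()"; python3 -m jog '[[3,0,0,0,0,0],[6,0,0,0,0,0],[9,0,0,0,0,0],[12,0,0,0,0,0],[14,0,0,0,0,0]]' ; python3 -c "
from h import *
loc()
f=ctrl.grab_frame('side');save(f,'s3.png');a=f['image'][170:330,210:400,::-1]
cv2.imwrite('pics/s3c.png',cv2.resize(a,None,fx=4,fy=3.7))"; done
```

```text
t 4.1 local mm [-126.8   12.9   65.2] F local [-3.   1.6  1.5] w -0.0
t 4.52 local mm [-111.8   12.7   65.2] F local [-2.6  1.3 -0.3] w -0.0002
time: 4.93
tool_pos: [0.4964, -0.1729, 0.0653]
orientation: [3.141, -0.0, 0.197]
wrist_force: [-2.6, 1.5, -1.1]
gripper_width: 0.0002
grasp_force: 1.1
t 4.93 local mm [-97.4  12.3  65.3] F local [-2.3  2.  -1.1] w 0.0002
```

View pics/s3c.png

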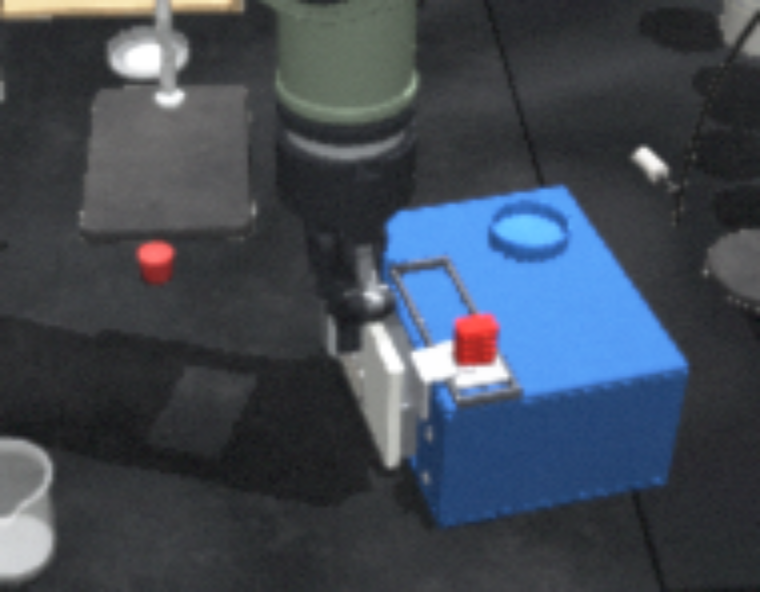

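The drawer front (crop 375,400) is about 20 mm from home. The thumb and cap are untouched. Continuing more slowly.

```bash
python3 -m jog '[[2.5,0,0,0,0,0],[5,0,0,0,0,0],[7.5,0,0,0,0,0],[10,0,0,0,0,0],[12,0,0,0,0,0]]' >/dev/null; python3 -c "
from h import *
loc()";  python3 -m jog '[[1,0,0,0,0,0],[2,0,0,0,0,0],[3,0,0,0,0,0],[4,0,0,0,0,0],[5,0,0,0,0,0]]' >/dev/null; python3 -c "
from h import *
loc()"
```

```text
t 5.4 local mm [-85.6  12.2  65.4] F local [-2.4 -0.2  0.3] w 0.0002
t 5.82 local mm [-81.9  12.2  65.3] F local [-8.2 -2.1  3.5] w 0.0
```

```bash
python3 -m jog '[[0.5,0,0,0,0,0],[1,0,0,0,0,0],[1,0,0,0,0,0]]' >/dev/null; python3 -c "
from h import *
loc()"; python3 -m jog '[[-3,0,0,0,0,0],[-10,0,0,0,0,0],[-20,0,0,0,0,0],[-30,0,0,0,0,0],[-30,0,0,0,0,0]]'; python3 -c "
from h import *
loc()
f=ctrl.grab_frame('side');a=f['image'][170:330,210:400,::-1]
cv2.imwrite('pics/s4c.png',cv2.resize(a,None,fx=4,fy=3.7))
print(proj(f,[[*(np.array([CX,CY])+R.from_euler('z',TH).as_matrix()[:2,:2]@[-.07,.018+w]),z] for w in (.0615,-.0615) for z in (.095,.009)]))
go(-.145,-.11,.2);go(-.045,-.11,.2)"
```

```text
t 6.07 local mm [-81.9  12.4  65.2] F local [-8.5 -0.9  2.5] w 0.0002
time: 6.48
tool_pos: [0.4816, -0.1751, 0.0652]
orientation: [-3.141, 0.002, 0.196]
wrist_force: [-1.3, 0.9, 0.9]
gripper_width: 0.0002
grasp_force: 0.0
t 6.48 local mm [-112.4   13.1   65.2] F local [-1.1  1.1  0.9] w 0.0002
[[299.21315726 234.19998164]
 [298.79830264 259.78668883]
 [314.57450558 268.64695463]
 [313.2982437  295.02785052]]
[ 0.474 -0.302  0.2  ] [ -33.   122.9 -134.6] [-0.0003  0.0003 -0.0071]
[ 0.572 -0.282  0.2  ] [  67.   122.2 -134.7] [-0.0003  0.0003 -0.0071]
```

View pics/s4c.png

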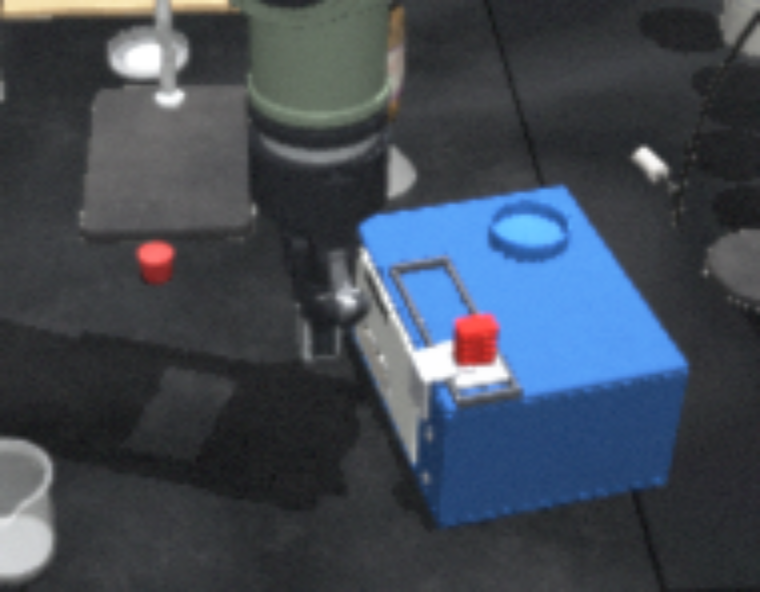

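The drawer front is flush with the cabinet (crop 395,370), stopped against its end. Going up and round to the thumb's right-hand side.

```bash
python3 -m jog '[[-5,0,-38,0,0,0],[-5,0,-76,0,0,0],[-5,15,-108,0,0,0],[-5,40,-135,0,0,0],[-5,75,-138,0,0,0]]' >/dev/null;  python3 -c "
from h import *
loc();go(-.045,-.11,.2)"
```

```text
t 6.95 local mm [-112.8  -63.6  209.8] F local [ 0.9 -0.7  0.5] w -0.0002
[ 0.572 -0.282  0.2  ] [67.9 46.1 10.7] [ 0.0066 -0.0096 -0.0036]
```

```bash
python3 -m jog '[[10,34,5,0,0,0],[40,46,8,0,0,0],[66,46,10,0,0,0],[68,46,10,0,0,0],[68,46,10,0,0,0]]' >/dev/null;  python3 -c "
from h import *
loc();go(-.045,-.108,.125)"
```

```text
t 7.37 local mm [ -46.7 -108.9  192.5] F local [-1.1  0.8  0.3] w 0.0001
[ 0.572 -0.28   0.125] [ 1.7 -0.9 67.5] [-0.0005  0.0004 -0.0051]
```

```bash
python3 -m jog '[[2,0,30,0,0,0],[2,0,55,0,0,0],[2,0,67,0,0,0],[2,0,67,0,0,0],[2,0,67,0,0,0]]' >/dev/null;  python3 -c "
from h import *
loc()
f=ctrl.grab_frame('side');a=f['image'][170:330,210:400,::-1]
cv2.imwrite('pics/s5c.png',cv2.resize(a,None,fx=4,fy=3.7))"
```

```text
t 7.78 local mm [ -46.5 -108.5  126.4] F local [ 0.2 -0.9  0.2] w 0.0002
```

View pics/s5c.png

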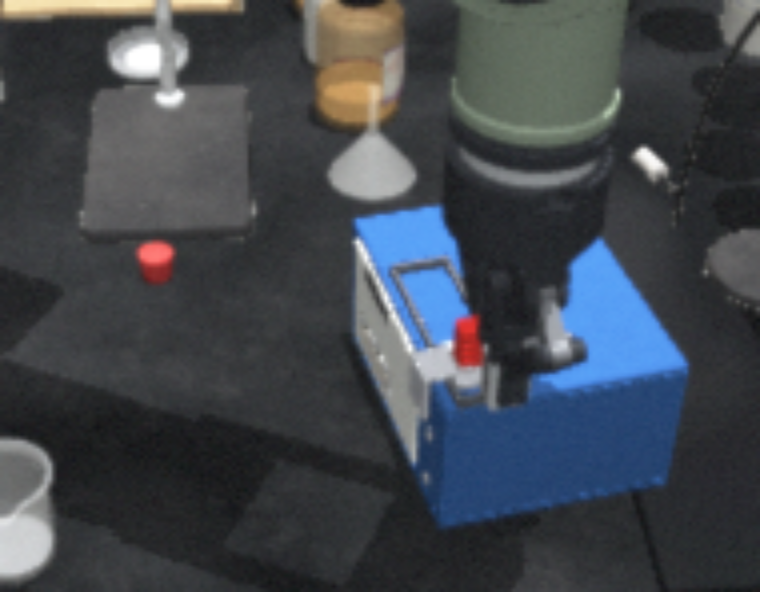

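The fingertip (crop 505,390) is just to the right of the thumb piece (468,345), clear above the cabinet top. Pushing left.

```bash
python3 -m jog '[[0,-6,3,0,0,0],[0,-12,3,0,0,0],[0,-17,3,0,0,0],[0,-20,3,0,0,0],[0,-23,3,0,0,0]]' >/dev/null;  python3 -c "
from h import *
loc()"; python3 -m jog '[[0,-3,0,0,0,0],[0,-6,0,0,0,0],[0,-9,0,0,0,0],[0,-12,0,0,0,0],[0,-15,0,0,0,0]]' >/dev/null;  python3 -c "
from h import *
loc()"; python3 -m jog '[[0,-3,0,0,0,0],[0,-6,0,0,0,0],[0,-9,0,0,0,0],[0,-12,0,0,0,0],[0,-15,0,0,0,0]]' >/dev/null;  python3 -c "
from h import *
loc()"
```

```text
t 8.25 local mm [-45.3 -85.3 123.9] F local [ 0.1  0.2 -0.4] w 0.0002
t 8.67 local mm [-45.4 -71.1 123.5] F local [ 0.1 -3.1  1.3] w -0.0001
t 9.08 local mm [-45.3 -55.7 123.4] F local [-0.7 -2.5  1.1] w -0.0002
```

```bash
python3 -m jog '[[0,-3,0,0,0,0],[0,-6,0,0,0,0],[0,-8,0,0,0,0],[0,-10,0,0,0,0],[0,-12,0,0,0,0]]' >/dev/null;  python3 -c "
from h import *
loc()"; python3 -m jog '[[0,-2,0,0,0,0],[0,-4,0,0,0,0],[0,-6,0,0,0,0],[0,-8,0,0,0,0],[0,-9,0,0,0,0]]' >/dev/null;  python3 -c "
from h import *
loc()"
```

```text
t 9.5 local mm [-45.3 -43.7 123.3] F local [-0.1 -2.   1.1] w 0.0002
t 9.92 local mm [-45.3 -35.3 123.4] F local [-1.6 -6.1 -0.2] w 0.0003
```

```bash
python3 -m jog '[[0,-0.5,0,0,0,0],[0,-1,0,0,0,0],[0,-1.5,0,0,0,0],[0,-2,0,0,0,0],[0,-2,0,0,0,0]]' >/dev/null;  python3 -c "
from h import *
loc()"; python3 -m jog '[[0,-0.5,0,0,0,0],[0,-1,0,0,0,0],[0,-1,0,0,0,0]]' >/dev/null;  python3 -c "
from h import *
loc()"
```

```text
t 10.33 local mm [-45.2 -35.2 123.4] F local [-1.4 -9.7  0.2] w -0.0003
t 10.58 local mm [-45.2 -35.2 123.5] F local [ -3.  -11.8   0.2] w 0.0003
```

At the stop: the position holds while the force rises. Backing off and going clear.

```bash
python3 -m jog '[[0,5,0,0,0,0],[0,15,0,0,0,0],[0,28,0,0,0,0],[0,30,-25,0,0,0],[0,32,-60,0,0,0]]' >/dev/null; python3 -m jog '[[0,20,-30,0,0,0],[-20,45,-45,0,0,0],[-50,70,-50,0,0,0],[-80,90,-50,0,0,0],[-80,90,-50,0,0,0]]' >/dev/null;  python3 - <<'E'
from h import *
loc()
I=[]
for c,(r,q) in dict(side=(190,230),scene=(160,300)).items():
    f=ctrl.grab_frame(c);a=f['image'][r:r+130,q:q+170,::-1];I.append(cv2.resize(a,None,fx=2.35,fy=2.35,interpolation=2) if 0 else cv2.resize(a,(400,306),interpolation=2))
    for n in ['thumb_piece','beaker_small','drawer_face','blue_cap']:
        print(c,n,[(toworld(f,d['point']).round(3).tolist(),round(d['confidence'],2)) for d in ctrl.recognise(n,f)[:1]])
cv2.imwrite('pics/end.png',np.hstack(I))
E
```

```text
t 11.42 local mm [-130.5 -157.2  233.9] F local [-0.3 -0.2  0.2] w 0.0
side thumb_piece [([0.55, -0.197, 0.111], 0.43)]
side beaker_small [([0.613, -0.117, 0.108], 0.58)]
side drawer_face [([0.529, -0.2, 0.038], 0.67)]
side blue_cap [([0.615, -0.115, 0.108], 0.82)]
scene thumb_piece [([0.528, -0.191, 0.114], 0.78)]
scene beaker_small [([0.52, -0.155, 0.056], 0.74)]
scene drawer_face [([0.521, -0.157, 0.056], 0.95)]
scene blue_cap [([0.608, -0.112, 0.119], 0.69)]
```

View pics/end.png

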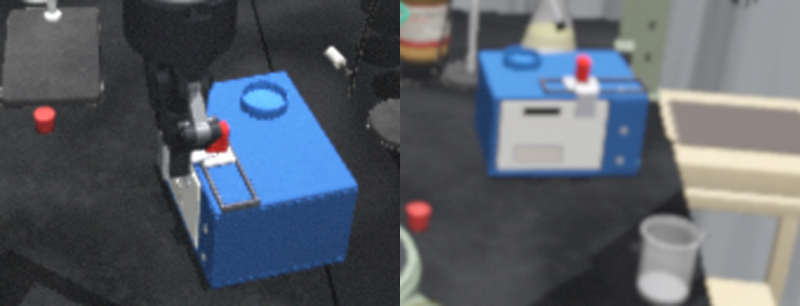

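The drawer is flush, the tongue (right panel, 585,100) lies across the white front, the cap and the bench items are unmoved, and the hand is clear.

```bash
python3 -m jog '[[0,0,0,0,0,0],[0,0,0,0,0,0]]' >/dev/null; python3 -c "
from station import ctrl
print(ctrl.hand_in())"
```

```text
the job is handed in; nothing more can be done
None
```

I pushed the drawer home and then the latch left to its end stop with fingertip pushes only, touching nothing else, and handed in with the hand clear; the closed drawer hides the beaker, so I couldn't see that it still stands.

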